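Click the bench tally wheel round to its start mark

TASK

A batch of carburettors has been put away, so bring the bench tally counter back to its start mark: with a fingertip, lightly flick the edge of its toothed wheel clockwise (seen from above), click by click, until the tooth that carries the upright pin stands in line with the fixed pointer. Let the wheel come to rest in the last click before the mark, give it one more single flick and leave it resting in the click at the pointer, never flicking it past. Do not lift the counter or shove it from its place, and leave the carburettor, the bowl and the carton alone.

Things in the scene. Friction and masses are not known exactly. Their poses are not given: they have to be found in the camera images.
- counter: Loose tally counter, about 0.9 kg, on a rubber sole; slides if pushed with more than 4 to 6 N. Square grey foot 104 x 104 mm, 28 mm high, a flat toothed bare-metal wheel above it and a fixed pointer along its +x. Origin: centre of the foot's underside, on the wheel's vertical axis; z up. The teeth overhang the foot's sides by 12 mm; fingertips kept 32 mm or more above the bench clear the foot.
- hub (a point): Centre of the wheel, 49 mm above the bench; axes as the counter's. Solid disc of radius 44 mm with eight equal straight teeth every 45 deg, 14 mm wide, out to radius 64 mm, from 42 to 56 mm above the bench. The gaps are open from above and outside: 27 mm wide at radius 53 mm, 35 mm at the tips. Hub top at 66 mm.
- pointer (a point): Tip of the fixed dark pointer, which reaches from the hub over the disc along the counter's +x, 44 mm from the axis, 64 mm above the bench.
- wheel (a joint): Wheel angle, rad, growing clockwise seen from above; 0 = pin in line with the pointer. In the counter's frame the pin is at angle -value, anticlockwise from +x. Clicks at multiples of 0.785: let go, it springs to the nearest. Starts 2 to 5 clicks before 0. Passing half-way (0.39) takes about 1.2 N at a tooth's tip; then it springs on to the next click and stops. End stops at -4.6 and 1.3.
- pin (a point): Top centre of the upright round brass pin on one of the wheel's teeth: 16 mm across, standing 20 mm above its tooth, 54 mm from the wheel's axis; its top is 76 mm above the bench.
- carb: Loose small bare-metal carburettor, about 56 x 66 mm and 90 mm high, standing beside the counter; to be left alone. Origin: centre of its underside.
- bowl: Loose round bare-metal float bowl, 60 mm across the rim, 45 mm high, beside the counter; to be left alone. Origin: centre of its underside.
- carton: Loose open cardboard carton of parts, 100 x 80 mm, 60 mm high, near the counter, on the far side from the robot; to be left alone. Origin: centre of its underside.
Not all that is in view belongs to the job. Leave any green, purple or turquoise look-alike of the counter alone.

How it is judged (in metres and radians):
On the way:
1. the wheel rests in the last click before the mark (value of joint wheel between -0.9554 and -0.6154 rad and velocity of joint wheel between -0.25 and 0.25 rad/s), for 0.2 s.
At the end, for the whole second after the job is handed in: The pin's tooth rests in the click at the pointer (wheel joint within 0.13 rad of 0, still), the counter upright on the bench within 25 mm of where it stood, and the carburettor, bowl and carton within 20 mm of theirs (value of joint wheel between -0.13 and 0.13 rad and velocity of joint wheel between -0.1 and 0.1 rad/s and distance of counter from where it was at the start of the episode below 0.025 m and height (world z) of counter below 0.01 m and angle between counter's own z axis and vertical below 0.1 rad and distance of each of carb, bowl, carton from where it was at the start of the episode below 0.02 m); the robot touches nothing.
It fails at once if the wheel is flicked past the mark (more than half a click beyond it) (value of joint wheel above 0.43 rad).
It fails at once if the counter is lifted or tipped (height (world z) of counter above 0.015 m or angle between counter's own z axis and vertical above 0.2 rad).
It fails at once if the counter is shoved from its place (more than 25 mm) (distance of counter from where it was at the start of the episode above 0.025 m).
It fails at once if the counter is handled roughly (more than 25 N) (contact force between the fingers and counter above 25 N).
It fails at once if a bystander is moved more than 20 mm (distance of any of carb, bowl, carton from where it was at the start of the episode above 0.02 m).
It also fails if it takes over 61 s, if anything falls off the work surface, if the arm or the gripper's body presses on something with over 40 N, if the wrist force passes 120 N, or if a joint passes its speed limit or range.

ROBOT

A 7-joint arm with a two-finger parallel gripper is mounted at the origin on the work surface. World frame = base frame: x ahead of the robot, y to its left, z up, the work surface at z = 0. Lengths are in mm, angles in rad, forces in N, time in s.
With the tool pointing down it reaches from about 350 to 900 mm from the base axis. Payload 7.2 kg.
Tool frame: the origin (TCP) lies at the very end of the fingers, on their centre line; the grasp point (between the pads) lies 19 mm behind it; z points along the fingers, y is the direction in which the jaws open and shut (so a half turn about z gives the same grasp; the last joint's range is limited). The gripper opens to 88 mm and grips with 3 to 60 N. Pads are 20 mm wide; open, the fingers measure 115 mm over their backs; the gripper's body (75 mm by 178 mm) begins 61 mm behind the grasp point.
Start: joints at [1.111, 0.411, -0.013, 1.596, 0.006, 1.134, -0.082], TCP at [238.647, -577.648, 222.653] pointing down, gripper open.
Joint ranges: [-2.95, 2.95], [-0.29, 1.99], [-1.47, 1.44], [0.14, 2.54], [-1.03, 4.17], [0.13, 1.85], [-2.86, 2.86]. Speed limits (rad/s): [2.39, 2.39, 3.01, 3.01, 3.14, 3.14, 3.14].

INTERFACE

Orientations are given as a rotation vector (axis times angle).
In Python, from station import robot gives the robot as it stands.
- The arm moves only by the shell command python3 -m creep 'ROWS'. ROWS is JSON, a list of rows, each a list of 3 entries, a list of its own where there are three numbers: the finger opening in mm, from 0 to 87.8, then the shift along the world's x, y, z in mm, then the turn, a rotation vector about the world's x, y, z in degrees. In form: [[claw, [tx, ty, tz], [rx, ry, rz]], ...]. A call has 1 to 10 rows; each row shifts and turns the commanded pose from where the row before left it; what a row does not reach is not made up. A row lasts 1/12 s, in which the tool goes at most 41.7 mm and 7.16 degrees, less where a joint would pass 70% of its speed; a pose out of reach is approached as far as the arm can. A call is refused whole if a number of a shift passes 41.7 or a number of a turn 7.16, either way. A call with a gripper value outside its range is refused whole. The fingers move at their own pace and stop on an object; the grip force is fixed at half the most. Time passes only in rows, so rows that do not move let the fingers close. It gives the time, the measured TCP pose, the force and the opening at its end, in the units of the state.
- robot.observe(): the state, without advancing time (a new reading comes with each control period).
- robot.grab_frame(name): name is "scene" or "top" or "wrist"; returns a dict with "frame" (400x640x3 uint8, red, green, blue), "fx", "fy", "cx", "cy" (pixels), "D" ([k1, k2, p1, p2, k3] as OpenCV has them; the pictures are not rectified), "eye" and "attitude" of the camera in the world; the wrist camera has in their place "mount" (4x4, takes a point from camera to tool coordinates, whose origin is the TCP and whose axes are the flange's). Camera axes: x right, y down, z forward; pixel columns grow to the right and rows downward; lengths in mm; the calibration is good to about 2 mm. A picture is of the moment at which its call begins: read the wrist's pose just before it. There is no depth.
- robot.job_done(): hands the job in, once; it reports no verdict.
The state is a dict: "t": time; "joints": joint angles; "qvel": joint speeds; "joint_efforts": joint torques, N m; "tcp_pos": TCP position; "orientation": TCP orientation; "force": force on the tool from outside, world axes, zero at the start; "wrist_torque": the same for the moment, N m; "gripper_width": finger opening in mm.
Only numpy, scipy, OpenCV 4.12 (cv2) and the standard library are available. Lean on these libraries where they do the work, as an engineer would, in place of code of your own. Each camera call takes 0.05 s, during which the arm holds its last target.

## Working session

There is one attempt and no reset: what is moved stays moved. The work goes in short steps, Python scripts to look and compute and a shell command to move; the robot and the scene stay as the last step left them, time stands still between calls to the robot, and variables do not carry over. Pictures are saved under pics/ and viewed, and the job is handed in when it is done.

```bash
mkdir -p pics; ls; python3 - <<'E'
from station import robot
import cv2
s=robot.observe();print(s)
for n in ["scene","top","wrist"]:
    f=robot.grab_frame(n);cv2.imwrite(f"pics/{n}0.png",f["frame"][:,:,::-1])
    print(n,{k:v for k,v in f.items() if k!="frame"})
E
```

```text
pics
{'t': 0.0, 'joints': array([ 1.11080007,  0.41186503, -0.0126772 ,  1.59702162,  0.00561823,
        1.13426683, -0.08218274]), 'qvel': array([ 0.00133561, -0.00079016, -0.00089836,  0.00257621, -0.0004168 ,
        0.00079071, -0.00179745]), 'joint_efforts': array([ 1.63775826e-04, -5.87959170e+01,  6.41866643e-01, -2.91067350e+01,
       -5.37937693e-02,  1.83660700e-02,  1.70654089e-04]), 'tcp_pos': array([ 238.40944666, -577.22051024,  221.84016184]), 'orientation': array([-3.08006356e+00, -6.11245624e-01,  6.76946998e-04]), 'force': array([ 0.15727767,  1.04821199, -0.18215299]), 'wrist_torque': array([0.00035578, 0.03111776, 0.02769387]), 'gripper_width': 87.78329760742257}
scene {'fx': 436.3545355181165, 'fy': 436.3545355181165, 'cx': 313.4421270430627, 'cy': 202.27017711972803, 'D': array([-0.09821426,  0.        ,  0.        ,  0.        ,  0.        ]), 'eye': array([1066.62664253, -174.27879434,  590.18958742]), 'attitude': array([-1.99115508, -1.32808579,  0.58704045])}
top {'fx': 390.71224008129644, 'fy': 390.71224008129644, 'cx': 325.0104484309293, 'cy': 202.58805789710254, 'D': array([-0.06805984,  0.        ,  0.        ,  0.        ,  0.        ]), 'eye': array([436.33322777,  42.46022638, 887.56553103]), 'attitude': array([-2.14146933,  2.16812695, -0.1297579 ])}
wrist {'fx': 296.3684393871027, 'fy': 296.3684393871027, 'cx': 317.6449085099296, 'cy': 198.02826287224866, 'D': array([-0.04249965,  0.        ,  0.        ,  0.        ,  0.        ]), 'mount': array([[ 3.86785016e-04, -9.54925328e-01, -2.96845865e-01,
         8.19149500e+01],
       [ 9.99999925e-01,  3.69627672e-04,  1.13924988e-04,
         5.05933269e-01],
       [ 9.32589091e-07, -2.96845887e-01,  9.54925400e-01,
        -1.61741760e+02],
       [ 0.00000000e+00,  0.00000000e+00,  0.00000000e+00,
         1.00000000e+00]])}
```

View pics/scene0.png

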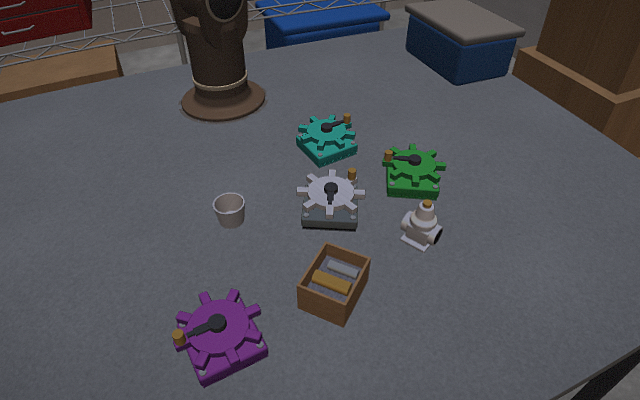

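View pics/top0.png

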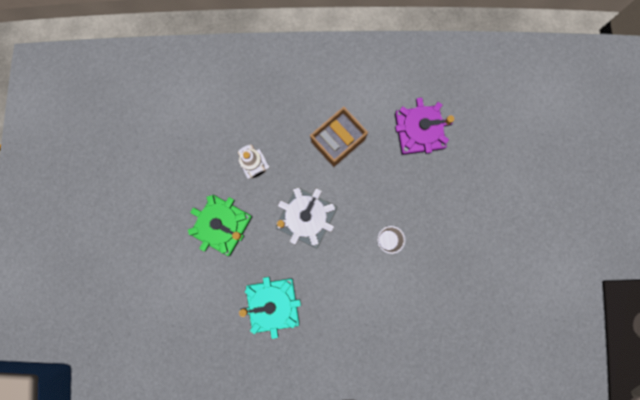

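View pics/wrist0.png

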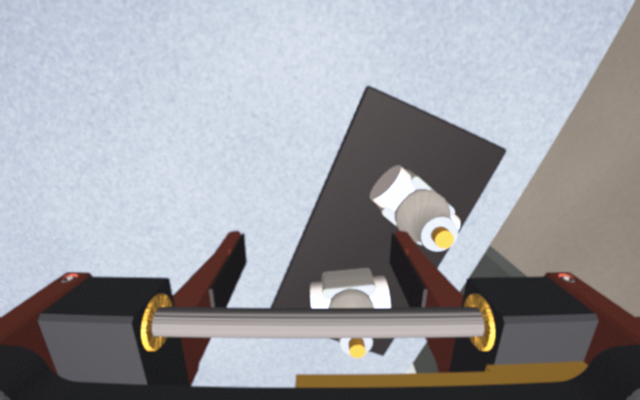

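The top view shows the grey counter's hub at about (306,215), its brass pin at (280,225) and the pointer tip at (313,199). The carb is at (252,160), the bowl at (391,240) and the carton at (338,136). I'll measure these next.

```bash
cat > h.py <<'E'
import numpy as np,cv2
from station import robot
from scipy.spatial.transform import Rotation as R
def K(f): return np.array([[f["fx"],0,f["cx"]],[0,f["fy"],f["cy"]],[0,0,1.]])
def pose(f,s=None):
    if "eye" in f: return R.from_rotvec(f["attitude"]).as_matrix(),np.array(f["eye"])
    T=np.eye(4);T[:3,:3]=R.from_rotvec(s["orientation"]).as_matrix();T[:3,3]=s["tcp_pos"];M=T@f["mount"];return M[:3,:3],M[:3,3]
def ray(f,p,s=None):
    u=cv2.undistortPoints(np.array([[p]],float),K(f),f["D"])[0,0];A,e=pose(f,s);return e,A@np.array([u[0],u[1],1])
def plane(f,p,z,s=None):
    e,d=ray(f,p,s);return e+d*(z-e[2])/d[2]
def tri(a,b):
    (e1,d1),(e2,d2)=a,b
    A=np.stack([d1,-d2],1);t=np.linalg.lstsq(A,e2-e1,rcond=None)[0]
    p,q=e1+t[0]*d1,e2+t[1]*d2;return (p+q)/2,np.linalg.norm(p-q)
def proj(f,P,s=None):
    A,e=pose(f,s);r=A.T;return cv2.projectPoints(np.array(P,float).reshape(-1,3),cv2.Rodrigues(r)[0],-r@e,K(f),f["D"])[0][:,0]
E
python3 - <<'E'
from h import *
f=robot.grab_frame("top");g=robot.grab_frame("scene")
for F,n,(x,y) in((f,"t",(306,215)),(g,"s",(331,195))):
    c=F["frame"][y-50:y+50,x-65:x+65,::-1];cv2.imwrite(f"pics/z{n}.png",cv2.resize(c,None,fx=6,fy=6,interpolation=cv2.INTER_CUBIC))
for n,p,z in(("hub",(306,215),66),("pin",(280,224),76),("ptr",(314,199),64),("carb",(250,157),90),("carbbase",(256,172),0),("bowl",(391,240),45),("carton",(338,136),60),("green",(217,224),66),("teal",(270,308),66)):print(n,plane(f,p,z).round(1))
E
```

```text
hub [513.5  86.   66. ]
pin [494.4 139.8  76. ]
ptr [547.7  68.9  64. ]
carb [634.8 201.6  90. ]
carbbase [621.3 205.1   0. ]
bowl [459.2 -95.3  45. ]
carton [686.5  15.4  60. ]
green [496.6 275.   66. ]
teal [321.6 161.7  66. ]
```

View pics/zt.png

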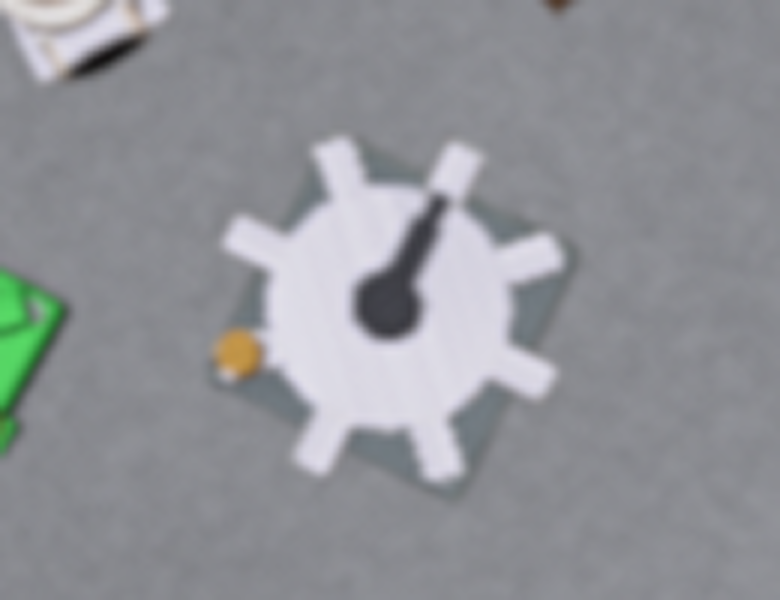

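View pics/zs.png

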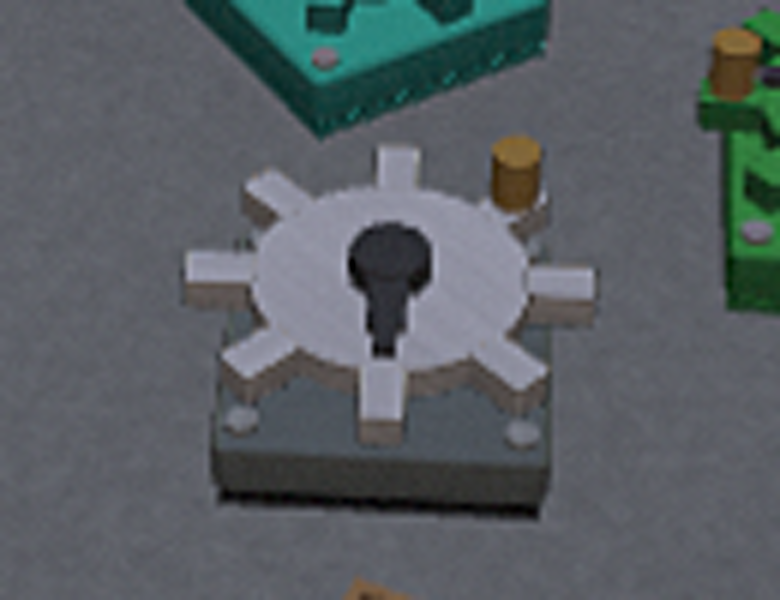

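```bash
python3 - <<'E'
from h import *
f=robot.grab_frame("top");g=robot.grab_frame("scene")
zt=lambda x,y:((x+.5)/6-.5+306-65,(y+.5)/6-.5+215-50)
zs=lambda x,y:((x+.5)/6-.5+331-65,(y+.5)/6-.5+195-50)
P={}
for n,a,b in(("hubtop",zt(388,305),zs(390,247)),("pin",zt(238,351),zs(516,148)),("tip",zt(441,198),zs(383,352))):
    p,e=tri(ray(f,a),ray(g,b));P[n]=p;print(n,p.round(1),e.round(2),plane(f,a,{"hubtop":66,"pin":76,"tip":64}[n]).round(1))
# tooth tips on top plane z=56 -> opposite pairs
T=[plane(f,zt(*p),56)[:2] for p in((335,142),(468,150),(560,250),(548,386),(447,478),(310,470),(230,236))]
T=np.array(T);c=np.linalg.lstsq(np.c_[2*T,np.ones(len(T))],(T**2).sum(1),rcond=None)[0];ctr=c[:2]
print("circle",ctr,np.sqrt(c[2]+ctr@ctr));print(np.degrees(np.arctan2(*(T-ctr).T[::-1])).round(1))
for n in("pin","tip"): d=P[n][:2]-ctr;print(n,np.degrees(np.arctan2(d[1],d[0])),np.hypot(*d))
s=robot.observe();print(R.from_rotvec(s["orientation"]).as_matrix().round(3),s["t"])
E
```

```text
hubtop [512.4  87.1  66.5] 1.06 [512.7  87.6  66. ]
pin [495.8 138.2  77.6] 1.94 [496.3 139.3  76. ]
tip [550.7  68.   62.1] 1.54 [550.7  68.7  64. ]
circle [512.34080915  87.407862  ] 63.40806270098038
[  17.9  -26.5  -71.6 -116.9 -161.9  153.3   65. ]
pin 108.00382390732712 53.398009762003056
tip -26.7963864018626 42.967193367741544
[[ 0.924  0.382 -0.   ]
 [ 0.382 -0.924  0.   ]
 [-0.    -0.    -1.   ]] 0.35
```

Joint wheel = -135°, so three clicks are needed. The hub axis is at (512, 87) and the pointer is at -26.7°. I'll move to a hover on the robot side with the fingers closed.

```bash
python3 -m creep '[[0,[12.3,38.5,-1.4],[0,0,7.15]],[0,[12.3,38.5,-1.4],[0,0,7.15]],[0,[12.3,38.5,-1.4],[0,0,7.15]],[0,[12.3,38.5,-1.4],[0,0,7.15]],[0,[12.3,38.5,-1.4],[0,0,7.15]],[0,[12.3,38.5,-1.4],[0,0,7.15]],[0,[12.3,38.5,-1.4],[0,0,7.15]],[0,[12.3,38.5,-1.4],[0,0,7.15]],[0,[12.3,38.5,-1.4],[0,0,7.15]],[0,[12.3,38.5,-1.4],[0,0,7.15]]]'
python3 -m creep '[[0,[12.3,38.5,-1.4],[0,0,7.15]],[0,[12.3,38.5,-1.4],[0,0,7.15]],[0,[12.3,38.5,-1.4],[0,0,0]],[0,[12.3,38.5,-1.4],[0,0,0]],[0,[12.3,38.5,-1.4],[0,0,0]],[0,[12.3,38.5,-1.4],[0,0,0]],[0,[0,0,0],[0,0,0]],[0,[0,0,0],[0,0,0]]]'
python3 - <<'E'
from h import *
s=robot.observe();print(s["t"],s["tcp_pos"],s["force"],s["gripper_width"]);print(R.from_rotvec(s["orientation"]).as_matrix().round(3))
f=robot.grab_frame("wrist");cv2.imwrite("pics/w1.png",f["frame"][:,:,::-1])
f=robot.grab_frame("scene");cv2.imwrite("pics/s1.png",f["frame"][:,:,::-1])
E
```

```text
t: 1.18
tcp_pos: [361.8, -190.9, 208.9]
orientation: [2.136, 2.302, -0.0]
force: [0.7, 0.2, 0.4]
gripper_width: 24.7
t: 1.85
tcp_pos: [435.6, 40.6, 200.3]
orientation: [-1.834, -2.55, -0.001]
force: [-0.3, -0.9, -0.6]
gripper_width: 0.4
1.85 [435.62935311  40.5928801  200.27594475] [-0.33027788 -0.90021387 -0.64463506] 0.39253076608327603
[[-0.318  0.948  0.   ]
 [ 0.948  0.318  0.001]
 [ 0.001  0.    -1.   ]]
```

View pics/w1.png

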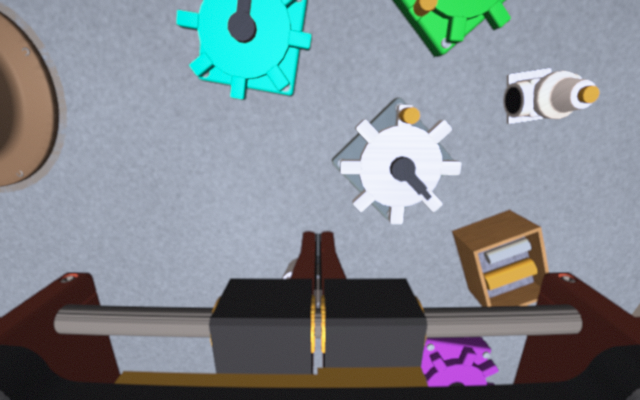

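View pics/s1.png

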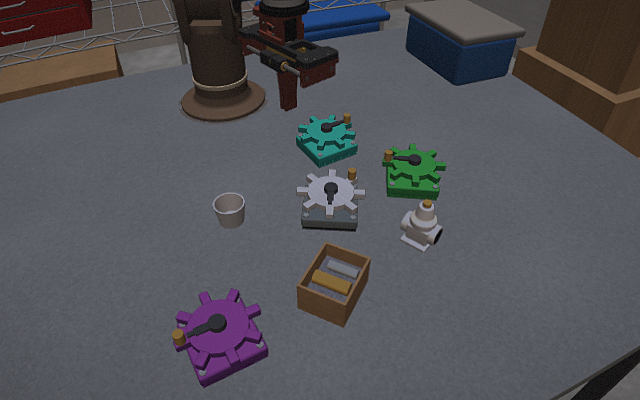

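The wrist view shows the hub at (403,168), the pin at (410,115) and the pointer tip at (428,195). The scene view shows the closed fingers behind the counters. I'll cross-check with the wrist camera, then descend outside the wheel.

```bash
python3 - <<'E'
from h import *
s=robot.observe();w=robot.grab_frame("wrist");t=robot.grab_frame("top")
print(plane(w,(402.5,168),66,s).round(1),plane(w,(410.5,115),76,s).round(1),tri(ray(w,(402.5,168),s),ray(t,(305.3,215.5))))
E
python3 -m creep '[[0,[0,0,-40],[0,0,0]],[0,[0,0,-40],[0,0,0]],[0,[0,0,-40],[0,0,0]],[0,[-1,-1,-25],[0,0,0]],[0,[0,0,-10],[0,0,0]],[0,[0,0,0],[0,0,0]],[0,[0,0,0],[0,0,0]]]'
python3 - <<'E'
from h import *
for n in("top","scene","wrist"):
    f=robot.grab_frame(n);im=f["frame"][:,:,::-1]
    if n=="top": im=cv2.resize(im[150:290,230:400],None,fx=4,fy=4)
    if n=="scene": im=cv2.resize(im[80:240,240:440],None,fx=3,fy=3)
    cv2.imwrite(f"pics/{n}2.png",im)
s=robot.observe();print(s["t"],s["tcp_pos"],s["force"])
E
```

```text
[510.4  84.9  66. ] [494.5 134.9  76. ] (array([511.66039778,  86.15285071,  65.18096147]), np.float64(3.317263132104577))
t: 2.63
tcp_pos: [434.9, 36.9, 45.9]
orientation: [1.842, 2.545, 0.0]
force: [-0.5, -0.7, 0.5]
gripper_width: 0.3
2.7833 [435.86262375  37.20573944  46.91572262] [-0.45175354 -0.03646328 -0.36602722]
```

View pics/wrist2.png

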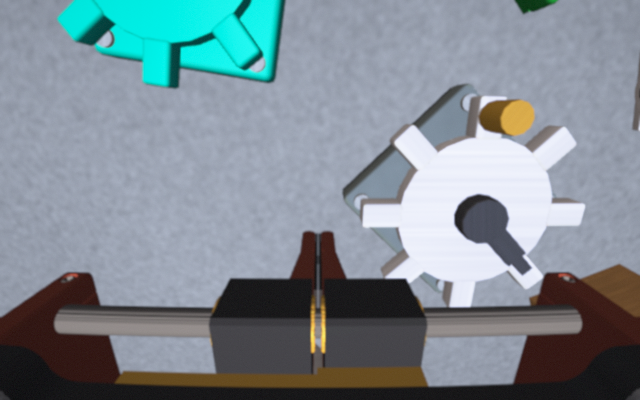

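View pics/scene2.png

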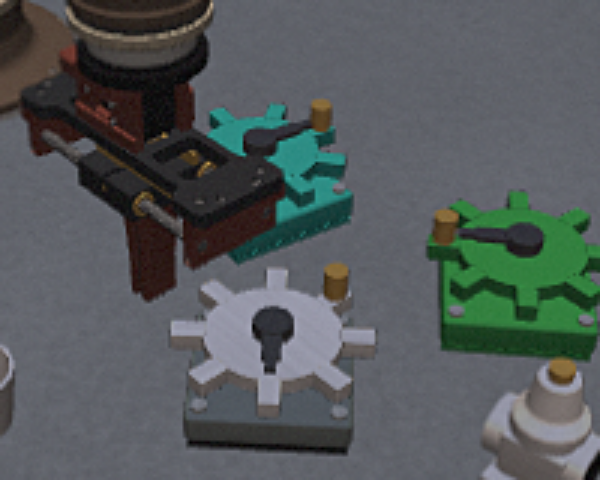

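View pics/top2.png

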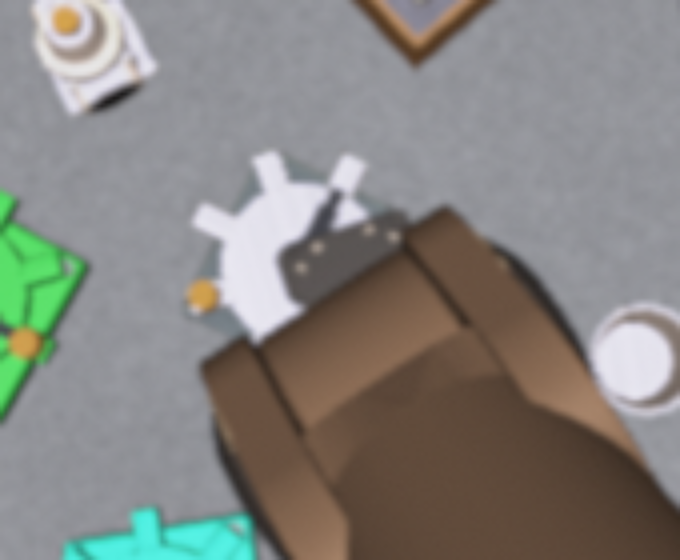

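```bash
python3 - <<'E'
from h import *
s=robot.observe();w=robot.grab_frame("wrist")
h=plane(w,(481,217),66,s);print(s["tcp_pos"],h.round(1))
A=R.from_rotvec(s["orientation"]).as_matrix()
for n,p,z in(("hub",(481,217),66),("tipA midtop",(364,212),56),("A corner",(365,224),56),("B corner left",(384,272),56),("pin",(516,117),76)):
    q=plane(w,p,z,s);l=A.T@(q-s["tcp_pos"]);print(n,q.round(1),"tool",l.round(1))
print(proj(w,[s["tcp_pos"]],s))
E
```

```text
[435.86262375  37.20573944  46.91572262] [508.6  89.2  66. ]
hub [508.6  89.2  66. ] tool [ 26.7  85.4 -18.9]
tipA midtop [451.9  69.8  56. ] tool [26.  25.4 -9. ]
A corner [454.9  63.4  56. ] tool [18.9 26.3 -9. ]
B corner left [476.6  38.3  56. ] tool [-11.6  39.1  -9. ]
pin [494.8 138.5  76. ] tool [ 77.7  87.7 -28.9]
[[317.62146349 247.32807321]]
```

```bash
python3 -m creep '[[0,[6.6,2.2,-1],[0,0,0]],[0,[6.6,2.2,0],[0,0,0]],[0,[6.6,2.2,0],[0,0,0]],[0,[0,0,0],[0,0,0]],[0,[0,0,0],[0,0,0]]]'
python3 - <<'E'
from h import *
for n in("scene","wrist"):
    f=robot.grab_frame(n);im=f["frame"][:,:,::-1]
    if n=="scene": im=cv2.resize(im[120:240,270:420],None,fx=4,fy=4)
    cv2.imwrite(f"pics/{n}3.png",im)
s=robot.observe();print(s["t"],s["tcp_pos"],s["force"])
E
```

```text
t: 3.25
tcp_pos: [454.8, 44.3, 44.3]
orientation: [-1.841, -2.546, -0.001]
force: [0.2, 0.3, -0.1]
gripper_width: 0.1
3.35 [453.96896339  44.02133708  44.09013234] [0.18192748 0.3567386  0.29267976]
```

View pics/wrist3.png

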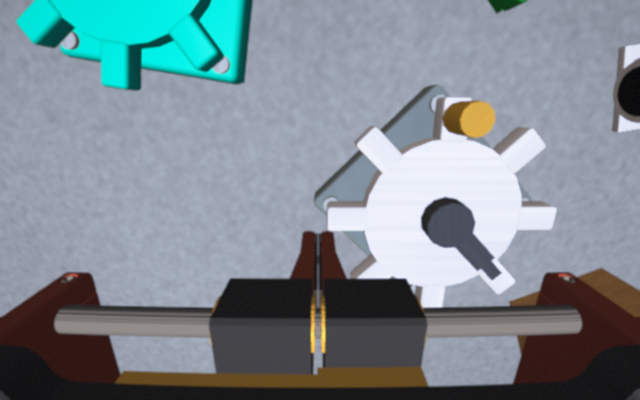

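View pics/scene3.png

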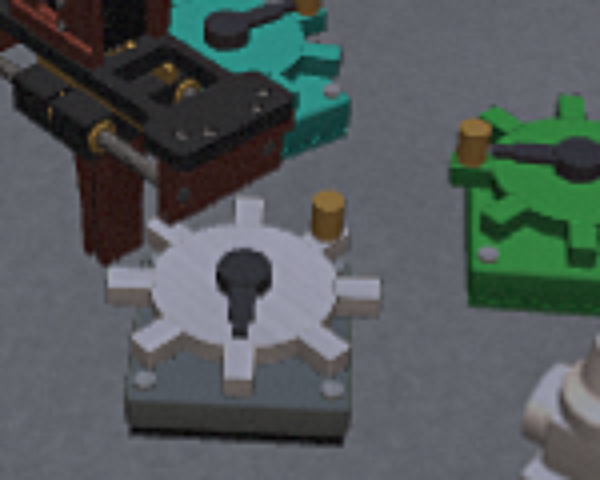

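The finger stands in the gap, with the tooth at wrist px (345,218) just ahead of it. First flick now.

```bash
python3 -m creep '[[0,[-1.6,4.7,0],[0,0,0]],[0,[-1.6,4.7,0],[0,0,0]],[0,[-1.6,4.7,0],[0,0,0]],[0,[-1.6,4.7,0],[0,0,0]],[0,[-1.6,4.7,0],[0,0,0]]]'
python3 -m creep '[[0,[-1.6,4.7,0],[0,0,0]],[0,[-1.6,4.7,0],[0,0,0]],[0,[-1.6,4.7,0],[0,0,0]],[0,[-1.6,4.7,0],[0,0,0]],[0,[0,0,0],[0,0,0]],[0,[0,0,0],[0,0,0]]]'
python3 - <<'E'
from h import *
for n in("scene","wrist"):
    f=robot.grab_frame(n);im=f["frame"][:,:,::-1]
    if n=="scene": im=cv2.resize(im[120:240,270:420],None,fx=4,fy=4)
    cv2.imwrite(f"pics/{n}4.png",im)
s=robot.observe();print(s["t"],s["tcp_pos"],s["force"])
E
```

```text
t: 3.77
tcp_pos: [446.2, 68.0, 44.3]
orientation: [1.841, 2.546, 0.001]
force: [1.2, -1.7, 0.3]
gripper_width: 0.4
t: 4.27
tcp_pos: [439.7, 86.6, 44.3]
orientation: [1.84, 2.546, 0.0]
force: [-0.3, -0.3, 0.0]
gripper_width: 0.6
4.3667 [439.88329778  86.10365206  44.21592801] [-0.43619178  0.30566216  0.1735974 ]
```

View pics/wrist4.png

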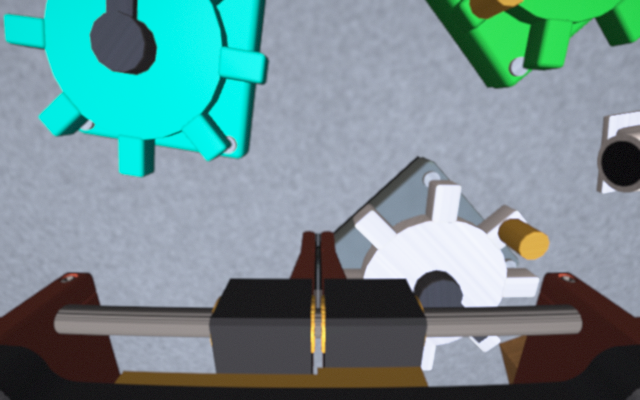

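View pics/scene4.png

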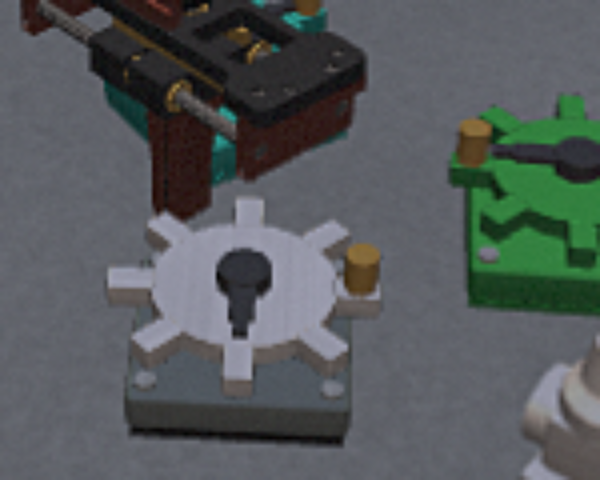

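The first click worked: the pin moved from px (328,215) to (362,268) in the scene crop, and the counter hasn't moved. I'll retract, loop back and repeat the same flick.

```bash
python3 -m creep '[[0,[-9.9,-3.3,0],[0,0,0]],[0,[-9.9,-3.3,0],[0,0,0]],[0,[4.8,-14.1,0],[0,0,0]],[0,[4.8,-14.1,0],[0,0,0]],[0,[4.8,-14.1,0],[0,0,0]],[0,[0,0,0],[0,0,0]],[0,[6.6,2.2,0],[0,0,0]],[0,[6.6,2.2,0],[0,0,0]],[0,[6.6,2.2,0],[0,0,0]],[0,[0,0,0],[0,0,0]]]'
python3 -m creep '[[0,[0,0,0],[0,0,0]],[0,[-1.6,4.7,0],[0,0,0]],[0,[-1.6,4.7,0],[0,0,0]],[0,[-1.6,4.7,0],[0,0,0]],[0,[-1.6,4.7,0],[0,0,0]],[0,[-1.6,4.7,0],[0,0,0]]]'
python3 -m creep '[[0,[-1.6,4.7,0],[0,0,0]],[0,[-1.6,4.7,0],[0,0,0]],[0,[-1.6,4.7,0],[0,0,0]],[0,[-1.6,4.7,0],[0,0,0]],[0,[0,0,0],[0,0,0]],[0,[0,0,0],[0,0,0]]]'
python3 -m creep '[[0,[-9.9,-3.3,0],[0,0,0]],[0,[-9.9,-3.3,0],[0,0,0]],[0,[4.8,-14.1,0],[0,0,0]],[0,[4.8,-14.1,0],[0,0,0]],[0,[4.8,-14.1,0],[0,0,0]],[0,[0,0,0],[0,0,0]],[0,[0,0,0],[0,0,0]],[0,[0,0,0],[0,0,0]]]'
python3 - <<'E'
from h import *
for n in("scene","wrist"):
    f=robot.grab_frame(n);im=f["frame"][:,:,::-1]
    if n=="scene": im=cv2.resize(im[120:240,270:420],None,fx=4,fy=4)
    cv2.imwrite(f"pics/{n}5.png",im)
s=robot.observe();print(s["t"],s["tcp_pos"],s["force"])
E
```

```text
t: 5.2
tcp_pos: [455.9, 45.6, 44.5]
orientation: [1.839, 2.546, 0.003]
force: [0.7, -0.1, 0.8]
gripper_width: 1.1
t: 5.7
tcp_pos: [446.1, 68.0, 44.3]
orientation: [1.841, 2.546, 0.0]
force: [1.1, -1.2, 0.5]
gripper_width: 0.4
t: 6.2
tcp_pos: [439.7, 86.6, 44.3]
orientation: [-1.84, -2.546, -0.0]
force: [-0.4, 0.9, 0.7]
gripper_width: 0.8
t: 6.87
tcp_pos: [433.7, 37.6, 44.3]
orientation: [-1.841, -2.545, 0.0]
force: [-0.3, 0.5, -0.1]
gripper_width: 0.5
6.9667 [433.92963796  38.07440587  44.29787889] [-0.24305302 -0.5746811  -0.04836425]
```

View pics/wrist5.png

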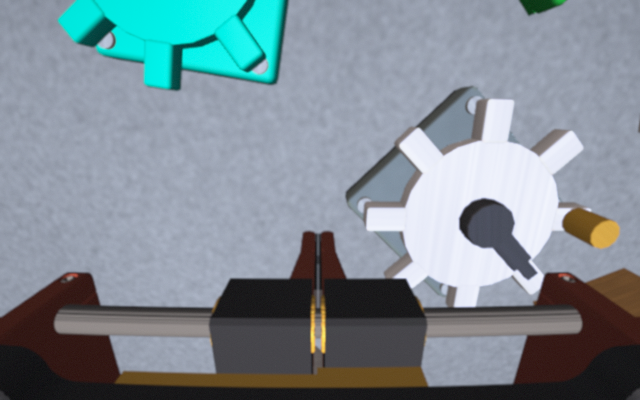

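View pics/scene5.png

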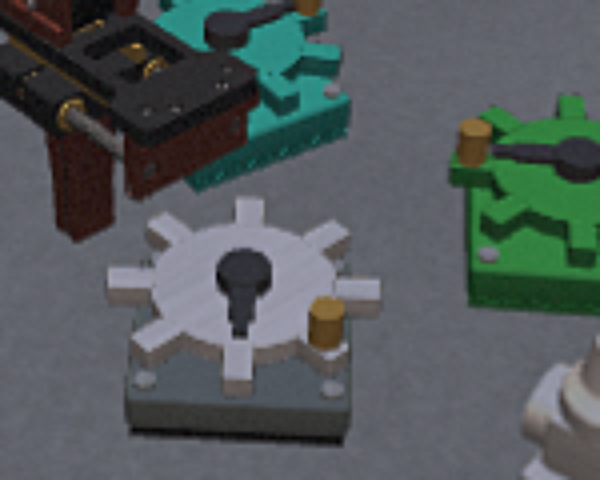

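The pin, now at scene crop (326,322), rests one click before the pointer, and the wheel has been at rest for over 0.5 s. Now the last single flick, then I'll retract and rise.

```bash
python3 -m creep '[[0,[0,0,0],[0,0,0]],[0,[6.6,2.2,0],[0,0,0]],[0,[6.6,2.2,0],[0,0,0]],[0,[6.6,2.2,0],[0,0,0]],[0,[0,0,0],[0,0,0]],[0,[0,0,0],[0,0,0]]]'
python3 -m creep '[[0,[-1.6,4.7,0],[0,0,0]],[0,[-1.6,4.7,0],[0,0,0]],[0,[-1.6,4.7,0],[0,0,0]],[0,[-1.6,4.7,0],[0,0,0]],[0,[-1.6,4.7,0],[0,0,0]]]'
python3 -m creep '[[0,[-1.6,4.7,0],[0,0,0]],[0,[-1.6,4.7,0],[0,0,0]],[0,[-1.6,4.7,0],[0,0,0]],[0,[-1.6,4.7,0],[0,0,0]],[0,[0,0,0],[0,0,0]],[0,[0,0,0],[0,0,0]]]'
python3 -m creep '[[0,[-9.9,-3.3,0],[0,0,0]],[0,[-9.9,-3.3,0],[0,0,0]],[0,[-9.9,-3.3,0],[0,0,0]],[0,[0,0,30],[0,0,0]],[0,[0,0,40],[0,0,0]],[0,[0,-20,30],[0,0,0]],[0,[0,-40,0],[0,0,0]],[0,[0,-40,0],[0,0,0]],[0,[0,-40,0],[0,0,0]],[0,[0,0,0],[0,0,0]]]'
python3 -m creep '[[0,[0,-40,0],[0,0,0]],[0,[0,-40,0],[0,0,0]],[0,[0,-40,0],[0,0,0]],[0,[0,-40,0],[0,0,0]],[0,[0,0,0],[0,0,0]],[0,[0,0,0],[0,0,0]],[0,[0,0,0],[0,0,0]]]'
python3 - <<'E'
from h import *
for n in("scene","top"):
    f=robot.grab_frame(n);im=f["frame"][:,:,::-1];cv2.imwrite(f"pics/{n}6full.png",im)
    if n=="scene": im=cv2.resize(im[120:240,270:420],None,fx=4,fy=4)
    else: im=cv2.resize(im[165:265,241:371],None,fx=6,fy=6,interpolation=cv2.INTER_CUBIC)
    cv2.imwrite(f"pics/{n}6.png",im)
s=robot.observe();print(s["t"],s["tcp_pos"],s["force"])
E
```

```text
t: 7.47
tcp_pos: [454.7, 44.4, 44.1]
orientation: [-1.84, -2.546, -0.001]
force: [0.3, -0.4, 0.2]
gripper_width: 0.5
t: 7.88
tcp_pos: [446.1, 67.9, 44.3]
orientation: [1.841, 2.545, 0.0]
force: [0.6, -1.2, -0.4]
gripper_width: 0.3
t: 8.38
tcp_pos: [439.7, 86.6, 44.2]
orientation: [-1.84, -2.546, 0.0]
force: [0.9, 0.1, 0.2]
gripper_width: 0.6
t: 9.22
tcp_pos: [408.2, -71.2, 144.0]
orientation: [1.852, 2.536, -0.005]
force: [-0.8, 0.6, -0.4]
gripper_width: 0.1
t: 9.8
tcp_pos: [409.2, -222.7, 143.9]
orientation: [-1.841, -2.544, -0.0]
force: [-0.7, 1.1, -0.2]
gripper_width: 0.5
9.9 [ 409.86260154 -222.0123497   144.19787504] [-0.3801801  -0.21935761  0.42448193]
```

View pics/top6.png

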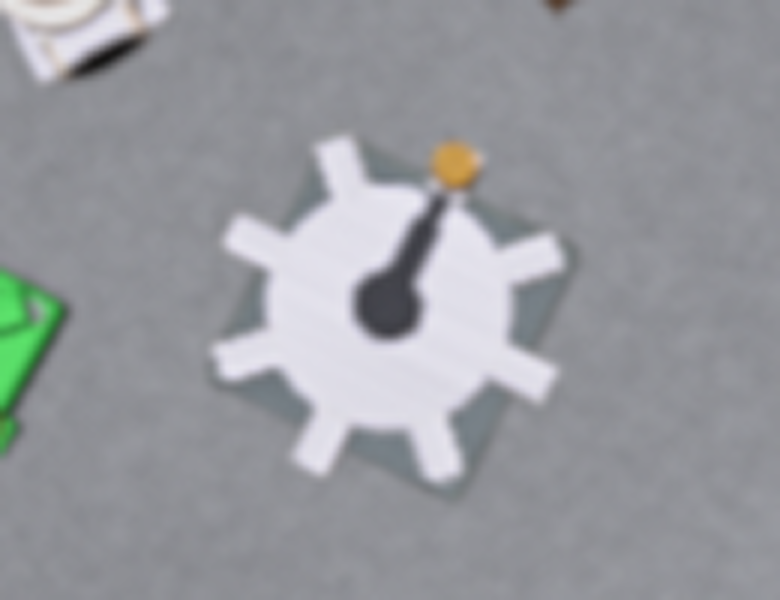

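View pics/scene6.png

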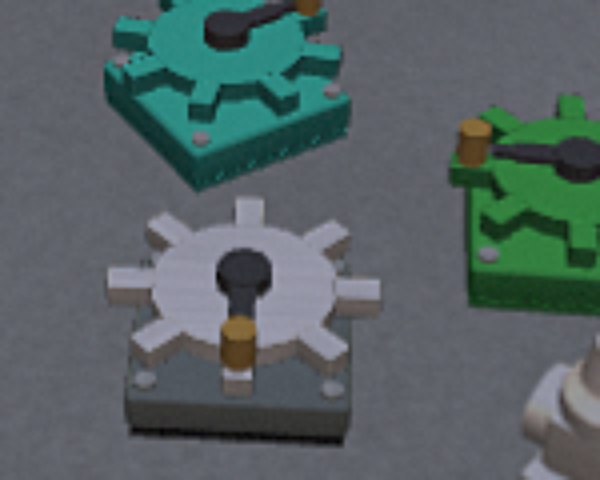

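View pics/top6full.png

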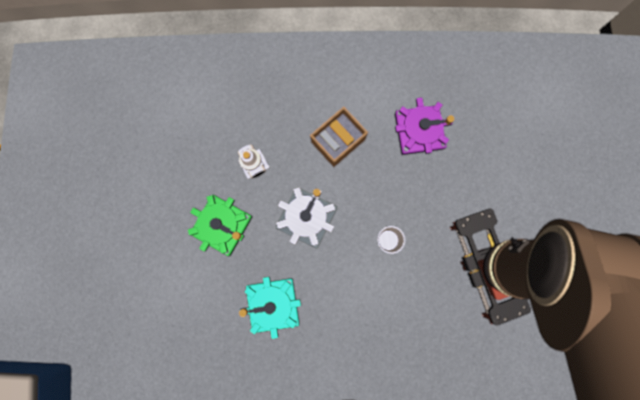

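The pin, now at top crop (456,165), is in line with the pointer tip at (441,198). The counter, carb, bowl and carton are at the same pixels as before, and the arm is clear.

```bash
python3 -c "
from station import robot
print(robot.job_done())"
```

```text
the job is handed in; nothing more can be done
None
```

The counter is back at its start mark, and I handed the job in at about 10 s.

- **What I did:** The wheel started three clicks before the mark. I gave it three single flicks with the closed fingertips, pulling clear after each. The wheel rested for over 0.5 s in the last click before the final flick.
- **Last checks:** Both cameras showed the pin in line with the pointer. The counter, carburettor, bowl and carton showed no visible shift in the top view, and the counter none in the scene view either. The arm was well clear, and the wrist force read about 2 N at most at the end of each move.
- **Disagreement:** The wrist and top cameras differed by 2 to 4 mm on where the hub is. I aimed between the two, and the gap clearances covered the difference.

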